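# Sort bone, rock and sample vials into their trays

### The arm

A 6-joint arm with a two-finger parallel gripper is mounted at the origin on a cart in front of the work surface, level with it; the furniture and walls round the work are solid. World frame = base frame: x ahead of the robot, y to its left, z up, the work surface at z = 0. Lengths are in m, angles in rad, forces in N, time in s.
With the tool pointing down it reaches from about 0.3 to 0.875 m from the base axis. Payload 6.4 kg.
Tool frame: the origin (TCP) lies midway between the tips of the shut fingers; the grasp point (between the pads) lies 19 mm behind it; z points along the fingers, y is the line along which they close (so a half turn about z gives the same grasp; the last joint's range is limited). The gripper opens to 88 mm and grips with 3 to 60 N. Pads are 18 mm wide; open, the fingers measure 123 mm over their backs; the gripper's body (75 mm by 187 mm) begins 45 mm behind the grasp point.
Start: joints at [1.137, 0.181, 1.607, -0, 1.354, -0.206], TCP at [0.13, 0.56, 0.239] pointing down, gripper open.
Joint ranges: [-2.99, 2.99], [-0.89, 2.07], [0.3, 2.58], [-1.14, 4.28], [0, 2.63], [-3.12, 3.12]. Speed limits (rad/s): [2.57, 2.57, 3.01, 3.14, 3.14, 3.14].

### API

Orientations are given as a unit quaternion [w, x, y, z].
In Python, from rig import bot, get_image, camera_info, order gives the robot as it stands.
- The arm moves only by the tool move_arm, never from a script. Its argument "rows" is a list of rows, each a list of 5 numbers: the shift along the world's x, y, z in m, then the turn about the world's z in degrees, then the finger opening in m, from 0 to 0.0881. In form: [[tx, ty, tz, roll, hand], ...]. A call has 1 to 12 rows; each row shifts and turns the commanded pose from where the row before left it; what a row does not reach is not made up. A row lasts 1/10 s, in which the tool goes at most 50 mm and 8.59 degrees, less where a joint would pass 70% of its speed; a pose out of reach is approached as far as the arm can. A call with a gripper value outside its range is refused whole. The fingers move at their own pace and stop on an object; "force" is the grip in N (left out, the last holds). Time passes only in rows, so rows that do not move let the fingers close. It gives the time, the measured TCP pose, the force, the opening and the grip force at its end, in the units of the state.
- bot.sense(): the state, without advancing time (a new reading comes with each control period).
- get_image(name): name is "side" or "top"; returns (picture, depth): 480x640x3 uint8, red, green, blue; 480x640 float32, m along the optical axis (not along the pixel's ray), 0 where there is no reading.
- camera_info(name): a dict with "fx", "fy", "cx", "cy" (pixels), "cam_to_world" (4x4, takes a point from camera to world coordinates). Camera axes: x right, y down, z forward; pixel columns grow to the right and rows downward; lengths in m; the calibration is good to about 2 mm. A picture is of the moment at which its call begins. camera_info takes no time and is no camera call.
- order.close_job(): hands the job in; it is judged then, once.
The state is a dict: "clock": time; "joints": joint angles; "joint_velocities": joint speeds; "effort": joint torques, N m; "ee_pos": TCP position; "orientation": TCP orientation; "ft_force": force on the tool from outside, world axes, zero at the start; "wrist_torque": the same for the moment, N m; "gripper_width": finger opening in m; "grasp_force": force on a finger pad.
Only numpy, scipy, OpenCV 4.12 (cv2) and the standard library are available. Lean on these libraries where they do the work, as an engineer would, in place of code of your own. Each camera call takes 0.05 s, during which the arm holds its last target. There are 200 camera calls.

### The job

Sort the finds: lay the toe bone flat inside the cork-lined tray, put the two loose lumps of rock in the two-bay metal box (the larger lump in the longer bay, the smaller lump in the shorter bay), and stand the two vials in the vial stand, one in each well, either way round. Keep the vials upright throughout, and leave the brown bottle near the front edge standing where it is. The big boulder and the tools are not part of the job.

Things in the scene. Friction and masses are not known exactly. Their poses are not given: they have to be found in the camera images.
- bone: Pale tan toe bone, loose: dumb-bell shaped, 92 mm long, heads 36 and 30 mm across, up to 30 mm high. Lies flat on the grey sorting board. Origin: underside, near the waist; z up. Its long axis runs at 127 degrees from its own x (towards its y). The waist, 23 mm across and 23 mm high, is centred at (3, -5) mm: grip across it, closing along 37 degrees from x.
- large_lump: The larger loose lump of pinkish-tan rock, about 44 x 60 mm and 46 mm high, up to 0.28 kg. Origin: centre of its underside; z up. Narrowest (44 mm) along its x, longest (62 mm) along 120 degrees from x: grip closing along x, at about half its height.
- small_lump: The smaller loose lump of rock, dark brown, 34 x 36 mm and only 21 mm high. Origin: centre of its underside; z up. Narrowest (31 mm) along the direction 45 degrees from its own x towards its y; 40 mm across that.
- vial_blue: Loose upright clear vial with a blue screw cap: 64 mm high; glass 28 mm in diameter, cap 32 mm in diameter from 52 to 64 mm up. Origin: centre of its underside; z up along the vial. Round: grip the cap or the glass from any side.
- vial_white: Loose upright clear vial with a white screw cap: 60 mm high; glass 26 mm in diameter, cap 30 mm in diameter from 48 to 60 mm up. Origin: centre of its underside; z up along the vial. Round: grip the cap or the glass from any side.
- bone_tray: Target for the bone, fixed: pale wooden tray lined with cork, 140 mm (x) by 110 mm (y) outside, 25 mm high, walls 5 mm. Inside 130 x 100 mm; top of the cork 8 mm above its underside. Origin: centre of its underside, z up. It stands, like everything listed, on the grey sorting board, whose top is level, 50 mm above the bench (z = 0.05). The bone fits lengthwise, along the tray's x.
- rubble_box: Target for the rock, fixed: grey metal open box, 154 mm (x) by 105 mm (y), 22 mm high, walls 5 mm, floor top at 5 mm. A 4 mm divider at x = +16 mm, as high as the walls, makes two bays 95 mm wide in y: the longer from x = -72 to +14 (centre -29) for the larger lump, the shorter from x = +18 to +72 (centre +45) for the smaller. Origin: centre of its underside, z up.
- vial_stand: Target for the vials, fixed: brown wooden block, 130 mm (x) by 68 mm (y), 28 mm high, with two round wells in its top, each 48 mm in diameter and 20 mm deep (well floor 8 mm above its underside), centred at x = -31 and x = +31 mm, y = 0. Origin: centre of its underside; z up.
- brown_bottle: Bystander: loose brown bottle with a black cap, 54 mm in diameter, 105 mm high, standing alone near the front edge of the grey sorting board, to the left (not the fixed bottles at the far left of the bench). Origin: centre of its underside; z up. It must stay upright where it is.
Things that resemble listed ones, but are neither listed nor needed, are in the scene too. Leave any green or yellow look-alike of the vial_white alone.

How it is judged:
At the end, for the whole second after the job is handed in: At rest and released: bone flat on the cork, within 35 mm of the tray's centre in x and y; larger lump on the longer bay's floor, smaller on the shorter's, origins 10 mm or more inside the bay; one vial per well, on its floor, within 13 mm in x and y, tilt < 0.15; bottle upright, moved < 30 mm (x of bone in the frame of bone_tray between -0.035 and 0.035 m and y of bone in the frame of bone_tray between -0.035 and 0.035 m and z of bone in the frame of bone_tray between 0.004 and 0.0145 m and x of large_lump in the frame of rubble_box between -0.062 and 0.004 m and y of large_lump in the frame of rubble_box between -0.0375 and 0.0375 m and z of large_lump in the frame of rubble_box between 0 and 0.03 m and x of small_lump in the frame of rubble_box between 0.028 and 0.062 m and y of small_lump in the frame of rubble_box between -0.0375 and 0.0375 m and z of small_lump in the frame of rubble_box between 0 and 0.02 m and ((x of vial_blue in the frame of vial_stand between -0.044 and -0.018 m and y of vial_blue in the frame of vial_stand between -0.013 and 0.013 m and z of vial_blue in the frame of vial_stand between 0.004 and 0.014 m and x of vial_white in the frame of vial_stand between 0.018 and 0.044 m and y of vial_white in the frame of vial_stand between -0.013 and 0.013 m and z of vial_white in the frame of vial_stand between 0.004 and 0.014 m) or (x of vial_blue in the frame of vial_stand between 0.018 and 0.044 m and y of vial_blue in the frame of vial_stand between -0.013 and 0.013 m and z of vial_blue in the frame of vial_stand between 0.004 and 0.014 m and x of vial_white in the frame of vial_stand between -0.044 and -0.018 m and y of vial_white in the frame of vial_stand between -0.013 and 0.013 m and z of vial_white in the frame of vial_stand between 0.004 and 0.014 m)) and angle between each of vial_blue, vial_white, brown_bottle's own z axis and vertical below 0.15 rad and linear speed of each of bone, large_lump, small_lump, vial_blue, vial_white below 0.02 m/s and distance of brown_bottle from where it was at the start of the episode below 0.03 m); the robot touches nothing.
It fails at once if a vial is tipped over (more than 0.6 rad from upright) (angle between any of vial_blue, vial_white's own z axis and vertical above 0.6 rad).
It fails at once if the brown bottle is tipped more than 0.5 rad or moved more than 30 mm (angle between brown_bottle's own z axis and vertical above 0.5 rad or distance of brown_bottle from where it was at the start of the episode above 0.03 m).
It also fails if it takes over 136 s, if anything falls off the work surface, if the arm or the gripper's body presses on something with over 40 N, if the wrist force passes 120 N, or if a joint passes its speed limit or range.

## Working session

There is one attempt and no reset: what is moved stays moved. The work goes in short steps, Python scripts to look and compute and a tool call to move; the robot and the scene stay as the last step left them, time stands still between calls to the robot, and variables do not carry over. Pictures are saved under pics/ and viewed, at most 14 in all, crops included, and the job is handed in when it is done.

Besides the shell and the picture viewer there is one more tool, called after "Emit:" as name([rows], argument=value, ...), one row to a line, values as JSON. move_arm: Moves the arm, as the interface text tells. Its arguments: {"type":"object","properties":{"rows":{"type":"array","items":{"type":"array","items":{"type":"number"}}},"force":{"type":"number"}},"required":["rows"]}

```bash
mkdir -p pics; ls
python3 - <<'E'
from rig import bot,get_image,camera_info
import cv2,numpy as np
for n in("top","side"):
    p,d=get_image(n); cv2.imwrite(f"pics/{n}0.png",p[:,:,::-1]); np.savez(f"{n}0.npz",p=p,d=d)
    print(n,camera_info(n))
s=bot.sense();print(s)
E
```

```text
pics
top {'fx': 500.134018053079, 'fy': 500.134018053079, 'cx': 316.4749229879555, 'cy': 239.60736715435442, 'cam_to_world': array([[ 0.01593946, -0.99258999,  0.12046176,  0.29782322],
       [-0.99985126, -0.0166168 , -0.00462042, -0.08261653],
       [ 0.00658787, -0.1203702 , -0.99270722,  1.78152183],
       [ 0.        ,  0.        ,  0.        ,  1.        ]])}
side {'fx': 553.972857251735, 'fy': 553.972857251735, 'cx': 322.3361699455275, 'cy': 229.43946382458284, 'cam_to_world': array([[ 0.8312292 , -0.28444695,  0.47764836, -0.29662929],
       [-0.55564063, -0.45279722,  0.6973078 , -1.28491458],
       [ 0.01793077, -0.84502344, -0.53442855,  0.95322345],
       [ 0.        ,  0.        ,  0.        ,  1.        ]])}
{'clock': 0.1, 'joints': array([ 1.13669737e+00,  1.81500837e-01,  1.60788508e+00, -4.55352362e-07,
        1.35381464e+00, -2.06330645e-01]), 'joint_velocities': array([ 0.00105523,  0.00061818, -0.00248696,  0.0008373 ,  0.00020425,
       -0.0015851 ]), 'effort': array([ 5.81558106e-04, -4.34830391e+01, -3.42693257e+01,  7.03683193e-02,
        3.40653153e-02, -5.24922484e-05]), 'ee_pos': array([0.12963114, 0.55970399, 0.23789215]), 'orientation': array([-2.52848248e-04,  1.13638058e-01,  9.93521890e-01, -7.63152072e-04]), 'ft_force': array([-0.01761383,  0.44101054,  0.22574357]), 'wrist_torque': array([-0.00864698,  0.03094511,  0.01068654]), 'grasp_force': 0.0, 'gripper_width': 0.08842461930382707}
```

View pics/top0.png

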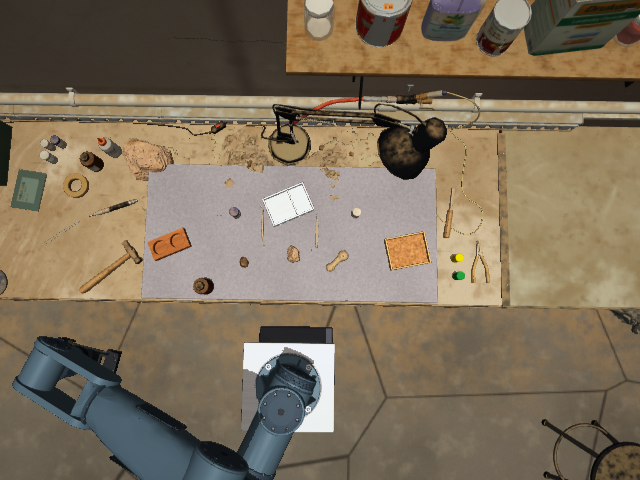

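View pics/side0.png

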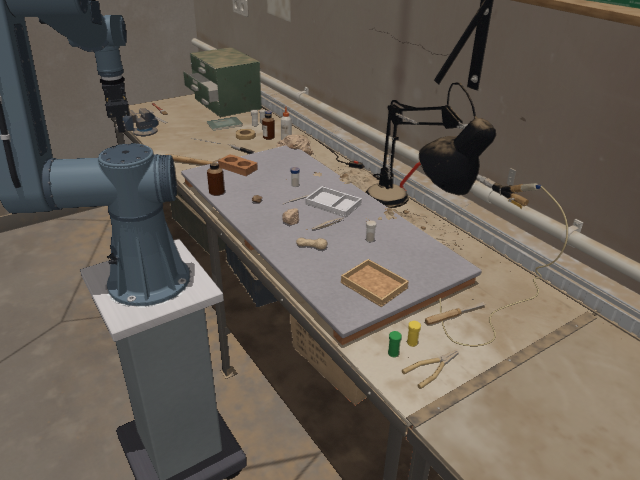

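The top view shows the stand (170,245), bottle (203,286), small lump (244,262), large lump (293,255), bone (338,261), tray (407,251), box (288,204), white vial (356,212) and blue vial (235,212). The side view agrees. Next I'll segment by height in the depth images.

```bash
cat > h.py <<'E'
import numpy as np,cv2
from rig import bot,get_image,camera_info
def cloud(n,d):
    c=camera_info(n); v,u=np.mgrid[:480,:640]
    P=np.stack([(u-c["cx"])/c["fx"]*d,(v-c["cy"])/c["fy"]*d,d],-1)
    M=c["cam_to_world"]; return P@M[:3,:3].T+M[:3,3]
def ortho(n,p,d,z0=.056,s=1000,x0=.30,x1=.80,y0=-.5,y1=.5):
    # warp image plane z=z0 to ortho: rows = x decreasing, cols = y decreasing, s px/m
    c=camera_info(n);M=np.linalg.inv(c["cam_to_world"])
    r,q=np.mgrid[:int((x1-x0)*s),:int((y1-y0)*s)]
    W=np.stack([x1-r/s,y1-q/s,np.full(r.shape,z0)],-1)@M[:3,:3].T+M[:3,3]
    u=W[...,0]/W[...,2]*c["fx"]+c["cx"];v=W[...,1]/W[...,2]*c["fy"]+c["cy"]
    return cv2.remap(p,u.astype(np.float32),v.astype(np.float32),cv2.INTER_CUBIC)
E
python3 - <<'E'
from h import *
for n in("top","side"):
    f=np.load(n+"0.npz");W=cloud(n,f["d"]);
    ok=(f["d"]>0)&(W[...,0]>.28)&(W[...,0]<.72)&(abs(W[...,1])<.5)
    m=ok&(W[...,2]>.057)&(W[...,2]<.2)
    b=ok&(abs(W[...,2]-.05)<.006);print(n,"board z",np.median(W[...,2][b]))
    k,l,st,_=cv2.connectedComponentsWithStats(m.astype(np.uint8),connectivity=8)
    for i in range(1,k):
        if st[i,4]<12: continue
        q=W[l==i]; h=np.percentile(q[:,2],95)
        t=q[q[:,2]>h-.012]
        r=cv2.minAreaRect((q[:,:2]*1000).astype(np.float32))
        print(st[i],"zmax %.3f"%h,"topmean",(t.mean(0)*1000).round(),"rect",np.round(r[0]),np.round(r[1]),round(r[2],1),"col",f["p"][l==i].mean(0).round())
f=np.load("top0.npz");o=ortho("top",f["p"],f["d"],s=1600,x0=.32,x1=.68,y0=-.02,y1=.3)
cv2.imwrite("pics/o1.png",o[:,:,::-1])
o=ortho("top",f["p"],f["d"],s=1600,x0=.32,x1=.68,y0=-.36,y1=.06)
cv2.imwrite("pics/o2.png",o[:,:,::-1])
E
```

```text
top board z 0.050385692196717624
[262 182  53  45 690] zmax 0.078 topmean [630.   8.  73.] rect [629.  11.] [116. 161.] 21.3 col [216. 216. 214.]
[229 206  12  13  96] zmax 0.120 topmean [591. 191. 115.] rect [596. 194.] [40. 30.] 33.8 col [113. 101. 102.]
[351 208  10  10  76] zmax 0.115 topmean [ 598. -225.  111.] rect [ 598. -225.] [29. 26.] 11.1 col [189. 174. 151.]
[312 214   9  32  79] zmax 0.069 topmean [539. -89.  63.] rect [543. -87.] [ 24. 109.] 86.7 col [185. 163. 136.]
[147 228  45  33 746] zmax 0.084 topmean [483. 417.  79.] rect [486. 418.] [ 79. 141.] 21.7 col [169.  99.  50.]
[384 231  47  39 951] zmax 0.078 topmean [ 475. -404.   73.] rect [ 474. -406.] [120. 148.] 13.8 col [199. 142.  82.]
[285 245  15  18 180] zmax 0.099 topmean [454. -15.  93.] rect [456.  -9.] [60. 46.] 16.4 col [165. 130.  97.]
[326 250  23  21 201] zmax 0.081 topmean [ 439. -165.   75.] rect [ 435. -164.] [34. 96.] 45.9 col [180. 148. 105.]
[239 255  12  12  77] zmax 0.074 topmean [425. 159.  68.] rect [426. 159.] [33. 35.] 63.6 col [111.  84.  59.]
[193 277  21  17 279] zmax 0.159 topmean [340
[... 527 characters left out ...]
0.  88.  69.]
[282 208  17  16 196] zmax 0.092 topmean [451. -22.  87.] rect [454. -21.] [38. 56.] 79.0 col [138. 116.  98.]
[318 219  20   8  36] zmax 0.063 topmean [537. -93.  60.] rect [538. -90.] [72. 14.] 2.1 col [160. 144. 128.]
[366 221  10  20 168] zmax 0.109 topmean [ 596. -230.  106.] rect [ 597. -229.] [34. 28.] 57.1 col [132. 124. 116.]
[296 238  32  11 224] zmax 0.076 topmean [ 435. -172.   70.] rect [ 431. -167.] [35. 92.] 43.0 col [156. 136. 111.]
[341 259  68  46 933] zmax 0.074 topmean [ 472. -410.   69.] rect [ 473. -407.] [115. 145.] 11.6 col [136. 109.  80.]
[368 282   8   7  17] zmax 0.059 topmean [ 462. -409.   58.] rect [ 460. -411.] [23. 17.] 15.7 col [173. 133.  97.]
```

View pics/o1.png

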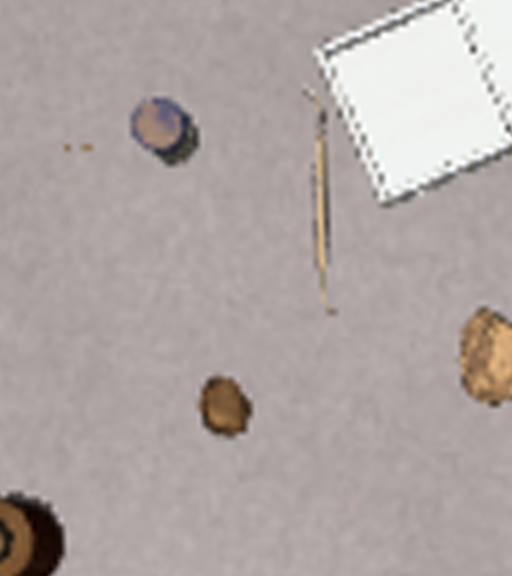

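View pics/o2.png

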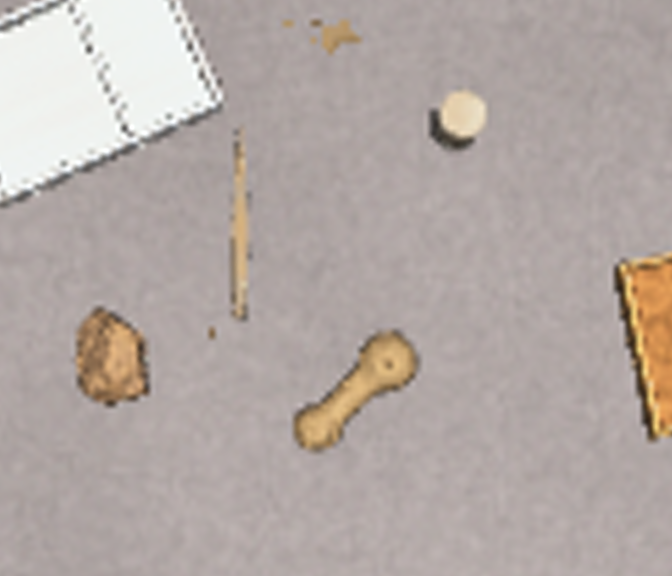

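The crops show the blue vial, small lump, large lump, bone and white vial clearly. The box's short bay is at its -y end (o2, upper left). I'll refine angles, wells and lamp clearance.

Run:
```python
from h import *
f=np.load("top0.npz");W=cloud("top",f["d"]);p=f["p"]
def width(pts):
    a=np.radians(np.arange(0,180,3)); pr=pts@np.stack([np.cos(a),np.sin(a)])
    w=pr.max(0)-pr.min(0);i=w.argmin();j=w.argmax()
    return "min %.0f@%d max %.0f@%d"%(w[i],3*i,w[j],3*j)
for nm,c,z,R in [("large",(455,-12),.07,50),("small",(425,158),.06,35),("bone",(433,-163),.062,65)]:
    x1=c[0]/1e3+R/1e3;y1=c[1]/1e3+R/1e3
    o=ortho("top",p,None,z,1000,x1-2*R/1e3,x1,y1-2*R/1e3,y1).astype(float)
    m=((o[...,0]-o[...,2]>22)).astype(np.uint8)
    k,l,st,_=cv2.connectedComponentsWithStats(m);i=1+st[1:,4].argmax()
    r,q=np.nonzero(l==i);pts=np.stack([x1*1e3-r,y1*1e3-q],1)
    print(nm,st[i,4],pts.mean(0).round(1),(pts.min(0)+pts.max(0))/2,width(pts),cv2.minAreaRect(pts.astype(np.float32)))
# stand wells, tray, box floors
for nm,c,z0,z1 in [("wells",(486,418),.053,.070),("standtop",(486,418),.073,.09),("tray floor",(474,-406),.053,.064),("tray rim",(474,-406),.07,.09),("boxrim",(629,8),.066,.09)]:
    q=W[(np.hypot(W[...,0]-c[0]/1e3,W[...,1]-c[1]/1e3)<.09)&(W[...,2]>z0)&(W[...,2]<z1)]*1e3
    r=cv2.minAreaRect(q[:,:2].astype(np.float32));print(nm,len(q),q.mean(0).round(),np.round(r[0]),np.round(r[1]),round(r[2],1))
for n in("top","side"):
    g=np.load(n+"0.npz");V=cloud(n,g["d"]);L=V[(V[...,2]>.13)&(V[...,2]<.9)&(V[...,1]<.2)&(V[...,1]>-.6)&(V[...,0]>.45)&(V[...,0]<.85)]
    for a in np.arange(.15,.6,.05):
        s=L[(L[:,2]>=a)&(L[:,2]<a+.05)]
        if len(s)>5: print(n,"z%.2f"%a,len(s),"x",s[:,0].min().round(3),s[:,0].max().round(3),"y",s[:,1].min().round(3),s[:,1].max().round(3))
o=ortho("top",p,None,.078,3000,.40,.57,.32,.52);cv2.imwrite("pics/st.png",o[:,:,::-1])
```

```text
large 2185 [454.5  -9.3] [456.5 -10. ] min 46@93 max 62@33 ((456.5693664550781, -9.581022262573242), (59.267093658447266, 45.37480163574219), 1.9091522693634033)
small 928 [425.8 159.5] [426. 160.] min 30@126 max 38@21 ((425.4703063964844, 158.9783935546875), (37.20185852050781, 30.43788719177246), 36.02737045288086)
bone 2473 [ 435.8 -162.7] [ 436.  -161.5] min 36@45 max 94@138 ((433.00006103515625, -161.50003051757812), (36.06244659423828, 94.0451889038086), 45.0)
wells 677 [487. 415.  58.] [488. 416.] [176. 175.] 14.8
standtop 441 [483. 417.  79.] [483. 417.] [ 70. 131.] 24.2
tray floor 1068 [ 472. -405.   58.] [ 475. -406.] [173. 174.] 26.6
tray rim 203 [ 474. -404.   75.] [ 474. -404.] [110. 142.] 11.9
boxrim 258 [631.   7.  73.] [630.  11.] [107. 154.] 24.0
top z0.15 14 x 0.84 0.849 y -0.006 0.003
top z0.25 25 x 0.669 0.85 y -0.405 -0.008
top z0.30 824 x 0.664 0.85 y -0.423 -0.003
top z0.35 1710 x 0.684 0.85 y -0.422 -0.031
top z0.40 1142 x 0.733 0.839 y -0.449 -0.156
top z0.45 147 x 0.749 0.83 y -0.427 -0.195
top z0.50 74 x 0.805 0.849 y -0.314 -0.195
side z0.15 13 x 0.842 0.849 y -0.015 0.001
side z0.20 8 x 0.747 0.778 y -0.42 -0.411
side z0.25 510 x 0.668 0.85 y -0.432 -0.0
side z0.30 1382 x 0.663 0.849 y -0.43 0.0
side z0.35 1293 x 0.687 0.848 y -0.449 -0.055
side z0.40 1053 x 0.733 0.829 y -0.455 -0.178
side z0.45 170 x 0.761 0.848 y -0.413 -0.194
side z0.50 88 x 0.807 0.85 y -0.303 -0.192
```

View pics/st.png

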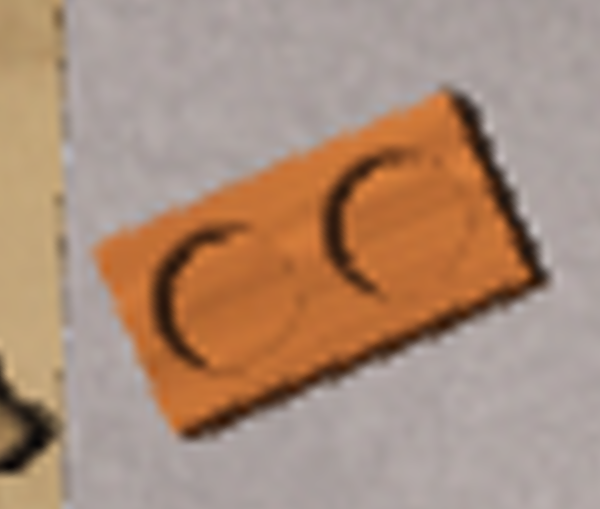

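The left well centre is at pixel (226,298), giving about (470,442) mm, and the right one is at (397,222), giving about (495,385) mm. They are 62 mm apart, as specified. Starting with the blue vial.

Emit:
move_arm([
  [0.036,-0.029,0,0,0.088],
  [0.036,-0.029,0,0,0.088],
  [0.036,-0.029,0,0,0.088],
  [0.036,-0.029,0,0,0.088],
  [0.036,-0.029,0,0,0.088],
  [0.036,-0.029,0,0,0.088],
  [0.036,-0.029,0,0,0.088],
  [0.036,-0.029,0,0,0.088],
  [0.036,-0.029,0,0,0.088],
  [0.036,-0.029,0,0,0.088],
  [0.036,-0.029,0,0,0.088],
  [0.036,-0.029,0,0,0.088],
], force=20)

```text
clock: 1.3
ee_pos: [0.5629, 0.2106, 0.2383]
orientation: [-0.0, 0.114, 0.994, -0.0]
ft_force: [0.6, 0.4, -0.2]
gripper_width: 0.0883
grasp_force: 0.0
```

Emit:
move_arm([
  [0.029,-0.025,0,0,0.088],
  [0,0,0,0,0.088],
  [0,0,0,0,0.088],
  [0,0,0,0,0.088],
])

```text
clock: 1.7
ee_pos: [0.5898, 0.1879, 0.2383]
orientation: [-0.001, 0.113, 0.994, 0.0]
ft_force: [-0.8, 0.0, -0.6]
gripper_width: 0.0881
grasp_force: 0.0
```

Emit:
move_arm([
  [0,0,-0.03,0,0.088],
  [0,0,-0.03,0,0.088],
  [0,0,-0.03,0,0.088],
  [0,0,-0.03,0,0.07],
  [0,0,-0.02,0,0.06],
  [0,0,-0.01,0,0.05],
  [0,0,0,0,0.042],
  [0,0,0,0,0.038],
  [0,0,0,0,0.034],
  [0,0,0,0,0.02],
  [0,0,0,0,0.02],
  [0,0,0,0,0.02],
], force=15)

```text
clock: 2.9
ee_pos: [0.5917, 0.1872, 0.0899]
orientation: [0.001, 0.114, 0.994, 0.0]
ft_force: [0.6, 0.4, 5.0]
gripper_width: 0.0309
grasp_force: 14.9
```

Emit:
move_arm([
  [0,0,0,0,0.02],
  [0,0,0,0,0.02],
  [0,0,0,0,0.02],
  [0,0,0,0,0.02],
])

```text
clock: 3.3
ee_pos: [0.5917, 0.1872, 0.0898]
orientation: [0.001, 0.114, 0.994, 0.0]
ft_force: [0.1, -0.3, 6.0]
gripper_width: 0.0305
grasp_force: 14.8
```

Run:
```python
from h import *
p,d=get_image("side"); cv2.imwrite("pics/s1.png",cv2.resize(p[100:260,200:420,::-1],None,fx=3,fy=3,interpolation=2))
```

```text
(no output)
```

View pics/s1.png

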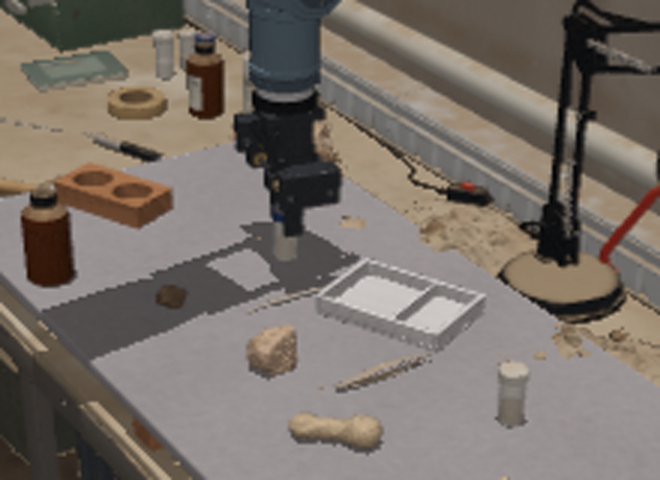

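The blue vial is held upright at crop pixel (285,240). Lifting it and carrying it to the left well.

Emit:
move_arm([
  [0,0,0.02,0,0.02],
  [0,0,0.03,0,0.02],
  [0,0,0.03,0,0.02],
  [-0.01,0.02,0,0,0.02],
  [-0.0145,0.03,0,0,0.02],
  [-0.0145,0.03,0,0,0.02],
  [-0.0145,0.03,0,0,0.02],
  [-0.0145,0.03,0,0,0.02],
  [-0.0145,0.03,0,0,0.02],
  [-0.0145,0.03,0,0,0.02],
  [-0.0145,0.03,0,0,0.02],
  [-0.01,0.02,0,0,0.02],
])

```text
clock: 4.55
ee_pos: [0.4678, 0.4388, 0.1682]
orientation: [-0.0, 0.113, 0.994, -0.0]
ft_force: [0.4, 0.2, 0.1]
gripper_width: 0.031
grasp_force: 15.0
```

Emit:
move_arm([
  [0,0.005,0,0,0.02],
  [0,0,0,0,0.02],
  [0,0,0,0,0.02],
  [0,0,0,0,0.02],
])

```text
clock: 4.95
ee_pos: [0.47, 0.441, 0.1686]
orientation: [-0.0, 0.114, 0.993, -0.0]
ft_force: [-0.5, -0.1, -0.6]
gripper_width: 0.0304
grasp_force: 15.0
```

Run:
```python
from h import *
print(bot.sense()["ee_pos"])
p,d=get_image("side"); a=cv2.resize(p[80:220,160:310,::-1],None,fx=4,fy=4,interpolation=2)
cv2.imwrite("pics/s2.png",a)
```

```text
[0.47004941 0.44099313 0.16855789]
```

View pics/s2.png

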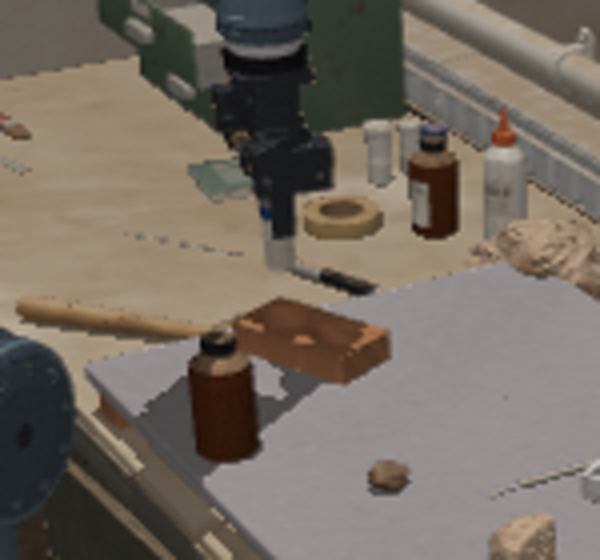

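The vial is held upright above the left well. Lowering it in two stages and checking the force.

Emit:
move_arm([
  [0,0.001,-0.02,0,0.02],
  [0,0,-0.02,0,0.02],
  [0,0,-0.015,0,0.02],
  [0,0,-0.008,0,0.02],
  [0,0,-0.004,0,0.02],
  [0,0,0,0,0.02],
  [0,0,0,0,0.02],
])

```text
clock: 5.7
ee_pos: [0.4698, 0.4435, 0.1025]
orientation: [0.0, 0.114, 0.994, 0.0]
ft_force: [0.6, 0.4, 0.3]
gripper_width: 0.0307
grasp_force: 15.0
```

Emit:
move_arm([
  [0,0,-0.002,0,0.02],
  [0,0,-0.001,0,0.02],
  [0,0,0,0,0.02],
])

```text
clock: 6.0
ee_pos: [0.4693, 0.4432, 0.0988]
orientation: [0.0, 0.114, 0.994, 0.0]
ft_force: [-0.3, 0.2, 0.6]
gripper_width: 0.0309
grasp_force: 15.0
```

Emit:
move_arm([
  [0,0,-0.001,0,0.02],
  [0,0,-0.001,0,0.02],
  [0,0,0,0,0.033],
  [0,0,0,0,0.038],
  [0,0,0,0,0.045],
  [0,0,0,0,0.06],
  [0,0,0,0,0.06],
  [0,0,0,0,0.06],
  [0,0,0.02,0,0.06],
  [0,0,0.03,0,0.06],
  [0,0,0.03,0,0.088],
  [0,0,0.03,0,0.088],
])

```text
clock: 7.2
ee_pos: [0.4692, 0.443, 0.2077]
orientation: [-0.0, 0.114, 0.994, -0.0]
ft_force: [0.2, 0.5, -0.8]
gripper_width: 0.0736
grasp_force: 0.0
```

Emit:
move_arm([
  [-0.005,-0.036,0,7,0.088],
  [-0.005,-0.036,0,7,0.088],
  [-0.005,-0.036,0,7,0.088],
  [-0.006,-0.036,0,7,0.088],
  [-0.006,-0.036,0,7,0.088],
  [-0.006,-0.036,0,7,0.08],
  [-0.006,-0.036,0,7,0.07],
  [-0.005,-0.0345,0,0,0.065],
  [0,0,-0.03,0,0.065],
  [0,0,-0.03,0,0.065],
  [0,0,-0.03,0,0.065],
  [0,0,-0.03,0,0.065],
])

```text
clock: 8.4
ee_pos: [0.4256, 0.1565, 0.086]
orientation: [0.001, -0.308, 0.951, -0.0]
ft_force: [0.4, -0.3, 0.4]
gripper_width: 0.0653
grasp_force: 0.0
```

Emit:
move_arm([
  [0,0,-0.01,0,0.065],
  [0,0,0,0,0.065],
  [0,0,0,0,0.065],
  [0,0,0,0,0.065],
])

```text
clock: 8.8
ee_pos: [0.4267, 0.1569, 0.0783]
orientation: [0.001, -0.309, 0.951, -0.0]
ft_force: [-0.8, 0.9, -0.3]
gripper_width: 0.0651
grasp_force: 0.0
```

Run:
```python
from h import *
p,d=get_image("side"); a=p[100:240,160:320,::-1]
p,d=get_image("top"); b=p[200:310,140:265,::-1]
a=cv2.resize(a,(548,480));b=cv2.resize(b,(250,220),interpolation=2)
c=np.zeros((480,798,3),np.uint8);c[:,:548]=a;c[:220,548:]=b
cv2.imwrite("pics/s3.png",c)
```

```text
(no output)
```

View pics/s3.png

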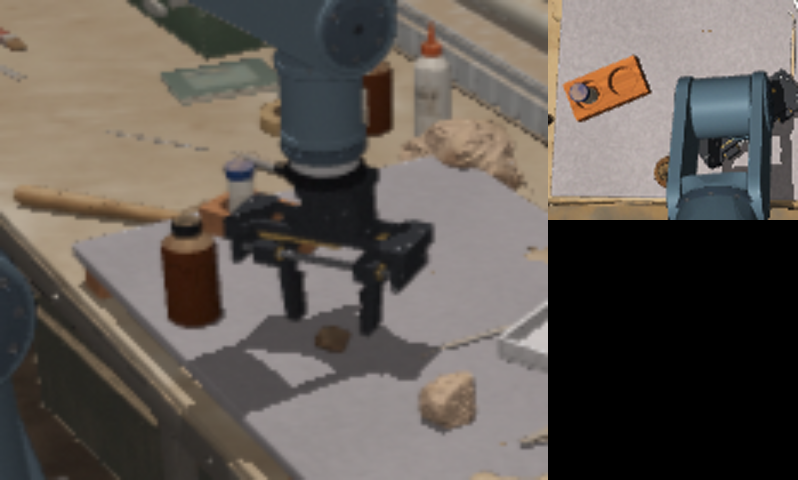

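The blue vial sits upright in the left well, and the fingers straddle the small lump with the bottle clear. Descending to grip.

Emit:
move_arm([
  [0,0,-0.015,0,0.065],
  [0,0,-0.008,0,0.065],
  [0,0,-0.001,0,0.05],
  [0,0,0,0,0.04],
  [0,0,0,0,0.03],
  [0,0,0,0,0.02],
  [0,0,0,0,0.015],
  [0,0,0,0,0.015],
  [0,0,0,0,0.015],
  [0,0,0,0,0.015],
], force=20)

```text
clock: 9.9
ee_pos: [0.4257, 0.1567, 0.053]
orientation: [0.0, -0.309, 0.951, -0.0]
ft_force: [-0.8, 0.0, 4.5]
gripper_width: 0.0294
grasp_force: 20.0
```

Emit:
move_arm([
  [0,0,0.01,0,0.015],
  [0,0,0.02,0,0.015],
  [0,0,0.03,0,0.015],
  [0,0,0.03,0,0.015],
  [0,0,0,0,0.015],
])

```text
clock: 10.4
ee_pos: [0.4281, 0.157, 0.147]
orientation: [0.004, -0.309, 0.951, -0.001]
ft_force: [0.5, 0.3, -0.1]
gripper_width: 0.0296
grasp_force: 20.0
```

Emit:
move_arm([
  [0.017,-0.015,0,-8,0.015],
  [0.017,-0.015,0,-8,0.015],
  [0.017,-0.015,0,-8,0.015],
  [0.017,-0.015,0,-8,0.015],
  [0.017,-0.015,0,-8,0.015],
  [0.017,-0.015,0,-8,0.015],
  [0.017,-0.015,0,-8,0.015],
  [0.017,-0.015,0,-8,0.015],
  [0.017,-0.015,0,-8,0.015],
  [0.017,-0.015,0,-8,0.015],
  [0.017,-0.015,0,-8,0.015],
  [0.017,-0.015,0,-8,0.015],
])

```text
clock: 11.6
ee_pos: [0.6292, -0.0238, 0.1414]
orientation: [-0.001, 0.503, 0.864, -0.0]
ft_force: [0.5, 0.4, 0.0]
gripper_width: 0.0297
grasp_force: 20.0
```

Emit:
move_arm([
  [0.015,-0.011,0,-8,0.015],
  [0,0,0,0,0.015],
  [0,0,0,0,0.015],
  [0,0,-0.03,0,0.015],
  [0,0,-0.02,0,0.015],
  [0,0,0,0,0.015],
  [0,0,0,0,0.015],
])

```text
clock: 12.3
ee_pos: [0.6435, -0.0336, 0.0926]
orientation: [-0.001, 0.559, 0.829, -0.0]
ft_force: [0.2, 0.2, 0.2]
gripper_width: 0.0295
grasp_force: 20.0
```

Run:
```python
from h import *
s=bot.sense();print(s["ee_pos"],s["orientation"])
p,d=get_image("side"); cv2.imwrite("pics/s4.png",cv2.resize(p[120:250,240:400,::-1],None,fx=4,fy=4,interpolation=2))
```

```text
[ 0.6435192  -0.03356208  0.09259965] [-6.88902723e-04  5.58653366e-01  8.29400927e-01 -2.10989161e-04]
```

View pics/s4.png

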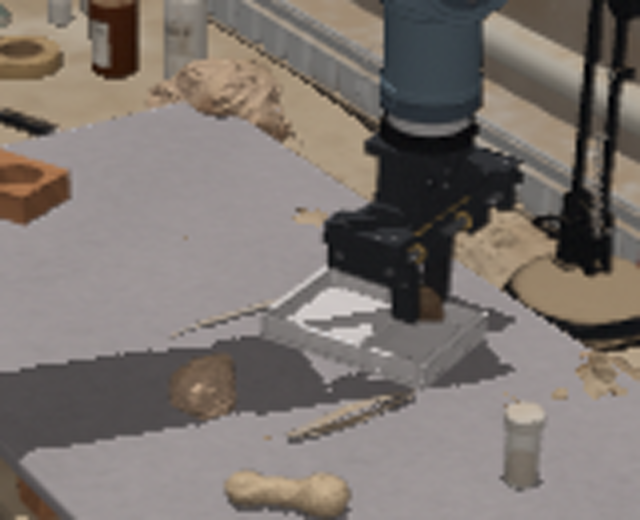

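The small lump is above the short bay and aligned with it. Lowering and releasing.

Emit:
move_arm([
  [0.002,-0.001,-0.015,0,0.015],
  [0,0,-0.01,0,0.015],
  [0,0,-0.006,0,0.015],
  [0,0,-0.002,0,0.015],
  [0,0,0,0,0.015],
  [0,0,0,0,0.04],
  [0,0,0,0,0.045],
  [0,0,0,0,0.045],
  [0,0,0.01,0,0.045],
  [0,0,0.03,0,0.045],
  [0,0,0.04,0,0.06],
  [0,0,0.03,0,0.088],
])

```text
clock: 13.55
ee_pos: [0.647, -0.0355, 0.173]
orientation: [0.001, 0.56, 0.829, 0.0]
ft_force: [0.0, 0.0, 0.5]
gripper_width: 0.0588
grasp_force: 0.0
```

Emit:
move_arm([
  [-0.02,0.002,0,8,0.088],
  [-0.02,0.002,0,8,0.088],
  [-0.02,0.002,0,8,0.088],
  [-0.02,0.002,0,8,0.088],
  [-0.02,0.002,0,8,0.088],
  [-0.02,0.002,0,8,0.088],
  [-0.02,0.002,0,8,0.088],
  [-0.02,0.002,0,8,0.088],
  [-0.02,0.003,0,7,0.088],
  [-0.012,0.003,0,0,0.088],
  [0,0,0,0,0.088],
  [0,0,-0.03,0,0.088],
])

```text
clock: 14.75
ee_pos: [0.4584, -0.0144, 0.1436]
orientation: [0.005, -0.024, 1.0, -0.002]
ft_force: [0.6, -0.4, -0.8]
gripper_width: 0.0877
grasp_force: 0.0
```

Emit:
move_arm([
  [0,0,-0.03,0,0.088],
  [0,0,-0.03,0,0.088],
  [0,0,-0.02,0,0.088],
  [0,0,-0.007,0,0.088],
  [0,0,0,0,0.07],
  [0,0,0,0,0.06],
  [0,0,0,0,0.052],
  [0,0,0,0,0.045],
  [0,0,0,0,0.03],
  [0,0,0,0,0.03],
  [0,0,0,0,0.03],
  [0,0,0,0,0.03],
], force=30)

```text
clock: 15.95
ee_pos: [0.4546, -0.013, 0.0533]
orientation: [0.0, -0.026, 1.0, 0.0]
ft_force: [-1.4, 3.8, 5.6]
gripper_width: 0.0428
grasp_force: 29.9
```

Emit:
move_arm([
  [0,0,0,0,0.03],
  [0,0,0.01,0,0.03],
  [0,0,0.02,0,0.03],
  [0,0,0.03,0,0.03],
  [0,0,0.03,0,0.03],
  [0,0,0,0,0.03],
])

```text
clock: 16.55
ee_pos: [0.457, -0.0142, 0.1469]
orientation: [0.004, -0.026, 1.0, -0.001]
ft_force: [0.2, -0.1, -2.7]
gripper_width: 0.0429
grasp_force: 29.9
```

Run:
```python
from h import *
s=bot.sense();print(s["ee_pos"],s["orientation"])
p,d=get_image("side"); cv2.imwrite("pics/s5.png",cv2.resize(p[120:250,230:390,::-1],None,fx=4,fy=4,interpolation=2))
```

```text
[ 0.45700534 -0.0142498   0.14685697] [ 0.00364605 -0.02580034  0.9996595  -0.00138691]
```

View pics/s5.png

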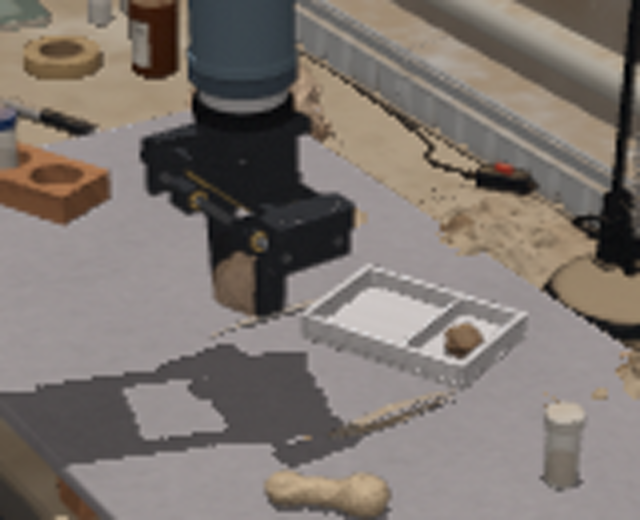

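The small lump lies in the short bay and the large lump is held. Moving it to the long bay.

Emit:
move_arm([
  [0.018,0.0055,0,-8,0.03],
  [0.018,0.0055,0,-8,0.03],
  [0.018,0.0055,0,-8,0.03],
  [0.018,0.0055,0,-8,0.03],
  [0.018,0.0055,0,-8,0.03],
  [0.018,0.0055,0,-8,0.03],
  [0.018,0.0055,0,-8,0.03],
  [0.018,0.0055,0,-8,0.03],
  [0.018,0.005,0,-7,0.03],
  [0,0,0,0,0.03],
  [0,0,0,0,0.03],
  [0,0,0,0,0.03],
])

```text
clock: 17.8
ee_pos: [0.6148, 0.0356, 0.1415]
orientation: [-0.001, 0.559, 0.829, -0.001]
ft_force: [0.2, 0.3, -2.7]
gripper_width: 0.0428
grasp_force: 29.9
```

Run:
```python
from h import *
s=bot.sense();print(s["ee_pos"],s["orientation"])
p,d=get_image("side"); W=cloud("side",d); print(d.shape)
cv2.imwrite("pics/s6.png",cv2.resize(p[120:250,230:390,::-1],None,fx=4,fy=4,interpolation=2))
```

```text
[0.61481803 0.03555152 0.1414632 ] [-1.15254713e-03  5.58702973e-01  8.29366728e-01 -7.00580627e-04]
(480, 640)
```

View pics/s6.png

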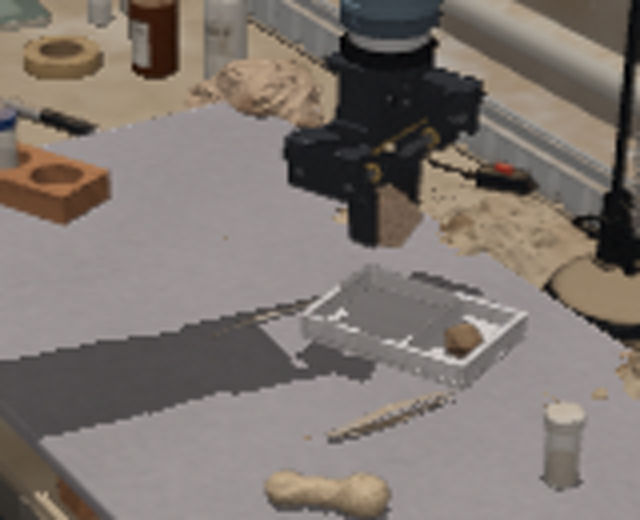

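Aligned above the long bay; lowering.

Emit:
move_arm([
  [0.003,0,-0.02,0,0.03],
  [0,0,-0.02,0,0.03],
  [0,0,-0.02,0,0.03],
  [0,0,-0.012,0,0.03],
  [0,0,-0.006,0,0.03],
  [0,0,0,0,0.03],
  [0,0,0,0,0.03],
])

```text
clock: 18.55
ee_pos: [0.6199, 0.0356, 0.0656]
orientation: [0.001, 0.56, 0.829, 0.0]
ft_force: [-0.2, 0.3, -1.7]
gripper_width: 0.0428
grasp_force: 29.9
```

Emit:
move_arm([
  [0,0,-0.002,0,0.03],
  [0,0,-0.002,0,0.03],
  [0,0,0,0,0.03],
])

```text
clock: 18.85
ee_pos: [0.6194, 0.0357, 0.0608]
orientation: [0.0, 0.56, 0.829, 0.0]
ft_force: [0.0, 0.1, -2.5]
gripper_width: 0.043
grasp_force: 29.9
```

Emit:
move_arm([
  [0,0,-0.002,0,0.03],
  [0,0,0,0,0.046],
  [0,0,0,0,0.052],
  [0,0,0,0,0.056],
  [0,0,0,0,0.056],
  [0,0,0.01,0,0.056],
  [0,0,0.02,0,0.056],
  [0,0,0.04,0,0.056],
  [0,0,0.04,0,0.07],
  [-0.02,-0.021,0,5,0.07],
  [-0.021,-0.023,0,5,0.07],
  [-0.021,-0.023,0,5,0.07],
])

```text
clock: 20.05
ee_pos: [0.557, -0.0319, 0.1701]
orientation: [0.001, 0.445, 0.896, 0.0]
ft_force: [0.1, -1.9, -0.1]
gripper_width: 0.0698
grasp_force: 0.0
```

Emit:
move_arm([
  [-0.025,-0.027,0,7,0.06],
  [-0.025,-0.027,0,0,0.06],
  [-0.025,-0.027,0,0,0.06],
  [-0.025,-0.027,0,0,0.06],
  [-0.025,-0.025,0,0,0.06],
  [0,0,-0.03,0,0.06],
  [0,0,0,0,0.06],
  [0,0,0,0,0.06],
])

```text
clock: 20.85
ee_pos: [0.4323, -0.1641, 0.1392]
orientation: [-0.0, 0.391, 0.92, 0.0]
ft_force: [-0.0, 0.1, 0.1]
gripper_width: 0.0596
grasp_force: 0.0
```

Run:
```python
from h import *
s=bot.sense();print(s["ee_pos"],s["orientation"])
p,d=get_image("side");a=cv2.resize(p[150:280,240:400,::-1],(590,480),interpolation=2)
p,d=get_image("top");b=cv2.resize(p[175:235,255:325,::-1],(208,178),interpolation=2)
c=np.zeros((480,798,3),np.uint8);c[:,:590]=a;c[:178,590:]=b
cv2.imwrite("pics/s7.png",c)
```

```text
[ 0.43225043 -0.16408322  0.1391755 ] [-4.08220726e-04  3.91181608e-01  9.20313400e-01  1.67044209e-04]
```

View pics/s7.png

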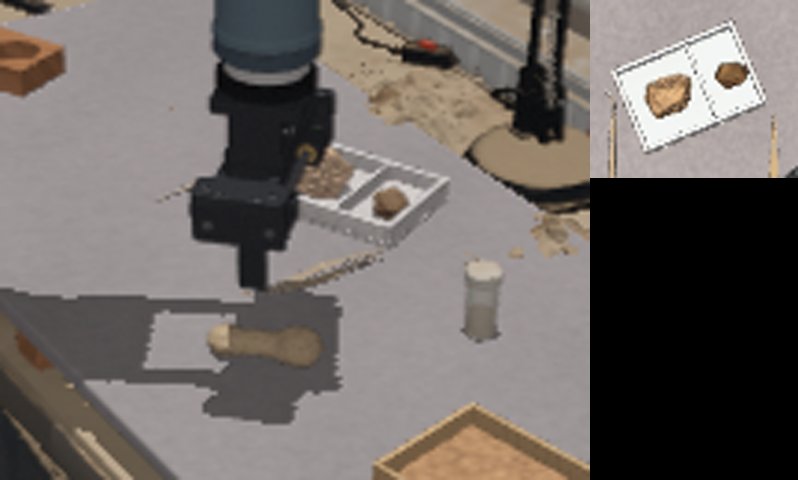

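Both lumps are centred in their bays and the gripper is above the bone's waist. Gripping the bone.

Emit:
move_arm([
  [0,0,-0.03,0,0.06],
  [0,0,-0.03,0,0.06],
  [0,0,-0.018,0,0.06],
  [0,0,-0.006,0,0.06],
  [0,0,0,0,0.045],
  [0,0,0,0,0.035],
  [0,0,0,0,0.025],
  [0,0,0,0,0.01],
  [0,0,0,0,0.01],
  [0,0,0,0,0.01],
  [0,0,0,0,0.01],
], force=20)

```text
clock: 22.05
ee_pos: [0.4328, -0.1646, 0.0552]
orientation: [0.001, 0.391, 0.92, -0.0]
ft_force: [0.0, 1.4, 5.4]
gripper_width: 0.0204
grasp_force: 19.0
```

Emit:
move_arm([
  [0,0,0.01,0,0.01],
  [0,0,0.02,0,0.01],
  [0,0,0.03,0,0.01],
  [0,0,0.02,0,0.01],
  [0.004,-0.02,0,-6,0.01],
  [0.004,-0.024,0,-6,0.01],
  [0.004,-0.024,0,-6,0.01],
  [0.004,-0.024,0,-6,0.01],
  [0.004,-0.024,0,-6,0.01],
  [0.004,-0.024,0,-2,0.01],
  [0.004,-0.024,0,0,0.01],
  [0.004,-0.024,0,0,0.01],
])

```text
clock: 23.25
ee_pos: [0.4641, -0.3531, 0.1349]
orientation: [-0.0, 0.63, 0.777, -0.0]
ft_force: [0.6, 1.1, -0.8]
gripper_width: 0.0203
grasp_force: 18.9
```

Emit:
move_arm([
  [0.003,-0.024,0,0,0.01],
  [0.003,-0.024,0,0,0.01],
  [0.003,-0.006,0,0,0.01],
  [0,0,0,0,0.01],
  [0,0,0,0,0.01],
  [0,0,0,0,0.01],
])

```text
clock: 23.85
ee_pos: [0.4733, -0.405, 0.1346]
orientation: [-0.0, 0.629, 0.777, 0.0]
ft_force: [-0.5, 0.5, -0.3]
gripper_width: 0.02
grasp_force: 18.9
```

Run:
```python
from h import *
s=bot.sense();print(s["ee_pos"],s["orientation"])
p,d=get_image("side");a=cv2.resize(p[170:310,280:440,::-1],(549,480),interpolation=2)
cv2.imwrite("pics/s8.png",a)
```

```text
[ 0.47328993 -0.40495436  0.13461739] [-4.74563309e-04  6.29302205e-01  7.77160526e-01  1.64087738e-04]
```

View pics/s8.png

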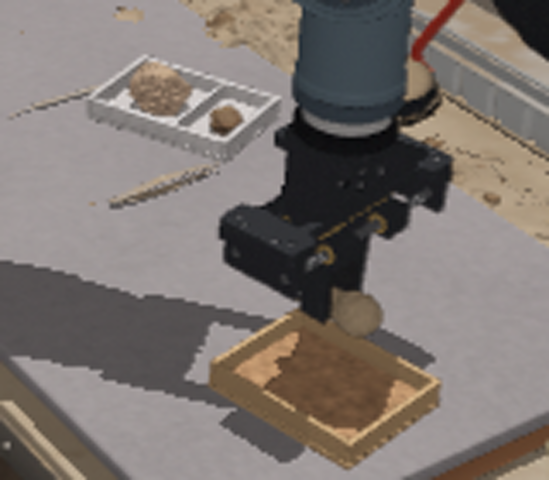

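The bone is held above the tray, parallel to its long side. Lowering.

Emit:
move_arm([
  [0,0,-0.02,0,0.01],
  [0,0,-0.02,0,0.01],
  [0,0,-0.016,0,0.01],
  [0,0,-0.008,0,0.01],
  [0,0,-0.004,0,0.01],
  [0,0,0,0,0.01],
  [0,0,0,0,0.01],
])

```text
clock: 24.6
ee_pos: [0.4737, -0.4068, 0.0675]
orientation: [0.001, 0.63, 0.777, -0.0]
ft_force: [0.0, -0.8, -1.4]
gripper_width: 0.0204
grasp_force: 18.9
```

Emit:
move_arm([
  [0,0,-0.002,0,0.01],
  [0,0,-0.001,0,0.01],
  [0,0,0,0,0.01],
])

```text
clock: 24.9
ee_pos: [0.4734, -0.4064, 0.0639]
orientation: [0.0, 0.63, 0.777, -0.0]
ft_force: [-0.3, 0.0, -1.2]
gripper_width: 0.0203
grasp_force: 18.9
```

Emit:
move_arm([
  [0,0,-0.001,0,0.01],
  [0,0,0,0,0.025],
  [0,0,0,0,0.032],
  [0,0,0,0,0.045],
  [0,0,0,0,0.045],
  [0,0,0.01,0,0.045],
  [0,0,0.02,0,0.045],
  [0,0,0.04,0,0.06],
  [0,0,0.035,0,0.088],
  [0,0.02,0,4,0.088],
  [0,0.03,0,5,0.088],
  [0,0.03,0,8,0.088],
])

```text
clock: 26.1
ee_pos: [0.4734, -0.326, 0.1689]
orientation: [0.001, 0.507, 0.862, -0.0]
ft_force: [0.1, 0.4, 0.2]
gripper_width: 0.0832
grasp_force: 0.0
```

Emit:
move_arm([
  [0,0.03,0,0,0.088],
  [0,0.03,0,0,0.088],
  [0,0.03,0,0,0.088],
  [0,0.008,0,0,0.088],
  [0,0,0,0,0.088],
  [0,0,0,0,0.088],
])

```text
clock: 26.7
ee_pos: [0.4737, -0.2294, 0.1684]
orientation: [0.001, 0.508, 0.861, -0.0]
ft_force: [0.0, -0.5, -0.3]
gripper_width: 0.0883
grasp_force: 0.0
```

Run:
```python
from h import *
s=bot.sense();print(s["ee_pos"],s["orientation"])
for n in("top","side"):
    g=np.load(n+"0.npz");V=cloud(n,g["d"]);L=V[(V[...,2]>.13)&(V[...,2]<.45)&(V[...,0]>.55)&(V[...,0]<.76)&(V[...,1]>-.45)&(V[...,1]<0)]
    for y in np.arange(-.45,0,.05):
        q=L[(L[:,1]>=y)&(L[:,1]<y+.05)]
        if len(q): print(n,y.round(2),len(q),"xmin",q[:,0].min().round(3),"zmin",q[:,2].min().round(3))
p,d=get_image("top");o=ortho("top",p,None,.07,1000,.38,.57,-.51,-.3);W=cloud("top",d)
m=(np.hypot(W[...,0]-.474,W[...,1]+.406)<.045)&(W[...,2]>.066);q=W[m]*1e3
r=cv2.minAreaRect(q[:,:2].astype(np.float32));print("bone",q.mean(0),q[:,2].max(),r)
p2,d=get_image("side");a=cv2.resize(p2[170:310,280:440,::-1],(549,480),interpolation=2)
c=np.zeros((480,769,3),np.uint8);c[:,:549]=a;c[:190,549:759]=o[:,:,::-1];cv2.imwrite("pics/s9.png",c)
```

```text
[ 0.47371968 -0.22937818  0.16835209] [ 7.13117137e-04  5.07911525e-01  8.61408886e-01 -3.23139914e-04]
top -0.45 239 xmin 0.689 zmin 0.296
top -0.4 691 xmin 0.664 zmin 0.275
top -0.35 621 xmin 0.666 zmin 0.306
top -0.3 251 xmin 0.686 zmin 0.331
side -0.45 1466 xmin 0.683 zmin 0.245
side -0.4 1011 xmin 0.663 zmin 0.273
side -0.35 411 xmin 0.663 zmin 0.307
side -0.3 33 xmin 0.687 zmin 0.333
bone [ 472.38721387 -405.72423417   79.99812751] 99.10448221035372 ((473.6473388671875, -404.336181640625), (61.57741928100586, 84.34939575195312), 36.21981430053711)Traceback (most recent call last):
  File "<stdin>", line 12, in <module>
ValueError: could not broadcast input array from shape (189,210,3) into shape (190,210,3)
```

The lamp is clear of the grasp (only beyond y<-0.25, x>0.66). On to the white vial.

Emit:
move_arm([
  [0.03,0,0,0,0.088],
  [0.03,0,0,0,0.088],
  [0.03,0.001,0,0,0.088],
  [0.023,0,0,0,0.088],
  [0.01,0,0,0,0.088],
  [0,0,0,0,0.088],
  [0,0,-0.03,0,0.088],
  [0,0,-0.03,0,0.088],
  [0,0,-0.015,0,0.07],
  [0,0,-0.009,0,0.06],
  [0,0,0,0,0.05],
  [0,0,0,0,0.044],
], force=15)

```text
clock: 28.0
ee_pos: [0.5968, -0.2279, 0.0849]
orientation: [0.001, 0.508, 0.861, -0.0]
ft_force: [0.2, 0.2, 0.9]
gripper_width: 0.0579
grasp_force: 0.0
```

Emit:
move_arm([
  [0,0,0,0,0.04],
  [0,0,0,0,0.036],
  [0,0,0,0,0.032],
  [0,0,0,0,0.02],
  [0,0,0,0,0.02],
  [0,0,0,0,0.02],
  [0,0,0,0,0.02],
])

```text
clock: 28.7
ee_pos: [0.5966, -0.2274, 0.084]
orientation: [0.0, 0.508, 0.861, 0.0]
ft_force: [1.3, 0.1, 2.0]
gripper_width: 0.0278
grasp_force: 17.6
```

Emit:
move_arm([
  [0,0,0.01,0,0.02],
  [0,0,0.03,0,0.02],
  [0,0,0.03,0,0.02],
  [0,0,0.03,0,0.02],
  [-0.003,0.018,0,0,0.02],
  [-0.006,0.036,0,0,0.02],
  [-0.006,0.036,0,0,0.02],
  [-0.006,0.036,0,0,0.02],
  [-0.006,0.036,0,0,0.02],
  [-0.006,0.036,0,0,0.02],
  [-0.006,0.036,0,0,0.02],
  [-0.006,0.036,0,0,0.02],
])

```text
clock: 29.9
ee_pos: [0.5498, 0.0448, 0.1828]
orientation: [-0.001, 0.508, 0.861, -0.0]
ft_force: [0.2, -0.0, 0.1]
gripper_width: 0.0281
grasp_force: 17.7
```

Emit:
move_arm([
  [-0.006,0.036,0,0,0.02],
  [-0.006,0.036,0,0,0.02],
  [-0.006,0.036,0,0,0.02],
  [-0.006,0.036,0,0,0.02],
  [-0.006,0.036,0,0,0.02],
  [-0.006,0.036,0,0,0.02],
  [-0.006,0.036,0,0,0.02],
  [-0.006,0.036,0,0,0.02],
  [-0.004,0.024,0,0,0.02],
  [0,0.01,0,0,0.02],
  [0,0,0,0,0.02],
  [0,0,0,0,0.02],
])

```text
clock: 31.1
ee_pos: [0.4991, 0.3638, 0.1832]
orientation: [-0.0, 0.508, 0.861, -0.001]
ft_force: [0.9, 0.6, 0.2]
gripper_width: 0.0277
grasp_force: 17.7
```

Emit:
move_arm([
  [-0.002,0.01,0,0,0.02],
  [-0.002,0.011,0,0,0.02],
  [0,0,-0.02,0,0.02],
  [0,0,-0.02,0,0.02],
  [0,0,0,0,0.02],
  [0,0,0,0,0.02],
])

```text
clock: 31.7
ee_pos: [0.4953, 0.3857, 0.1438]
orientation: [-0.0, 0.508, 0.861, -0.0]
ft_force: [0.2, -0.3, -0.3]
gripper_width: 0.0279
grasp_force: 17.7
```

Run:
```python
from h import *
s=bot.sense();print(s["ee_pos"])
p,d=get_image("side");W=cloud("side",d);x,y,z=s["ee_pos"]
m=(np.hypot(W[...,0]-x,W[...,1]-y)<.03)&(W[...,2]>.09)&(W[...,2]<z-.003)
for a in np.arange(.09,z,.012):
    q=W[m&(W[...,2]>=a)&(W[...,2]<a+.012)]
    if len(q): print(a.round(3),len(q),q.mean(0).round(3),q[:,:2].min(0).round(3),q[:,:2].max(0).round(3))
```

```text
[0.49529168 0.38573655 0.14376638]
0.102 9 [0.497 0.381 0.108] [0.488 0.372] [0.506 0.395]
0.114 23 [0.496 0.377 0.119] [0.483 0.365] [0.511 0.385]
0.126 21 [0.493 0.378 0.131] [0.483 0.369] [0.508 0.389]
0.138 3 [0.493 0.371 0.139] [0.485 0.367] [0.5   0.376]
```

Emit:
move_arm([
  [0,0,-0.02,0,0.02],
  [0,0,-0.015,0,0.02],
  [0,0,-0.01,0,0.02],
  [0,0,-0.004,0,0.02],
  [0,0,0,0,0.02],
  [0,0,0,0,0.02],
])

```text
clock: 32.35
ee_pos: [0.4957, 0.3859, 0.0952]
orientation: [0.0, 0.508, 0.861, 0.0]
ft_force: [-0.1, 0.3, -0.4]
gripper_width: 0.0277
grasp_force: 17.7
```

Emit:
move_arm([
  [0,0,-0.001,0,0.02],
  [0,0,-0.001,0,0.02],
  [0,0,0,0,0.02],
])

```text
clock: 32.65
ee_pos: [0.4954, 0.3857, 0.0929]
orientation: [0.0, 0.508, 0.861, 0.0]
ft_force: [-0.4, -0.5, 0.4]
gripper_width: 0.0279
grasp_force: 17.7
```

Now I'll release, lift, and back away toward the middle so the cameras see everything.

Emit:
move_arm([
  [0,0,-0.001,0,0.02],
  [0,0,0,0,0.031],
  [0,0,0,0,0.037],
  [0,0,0,0,0.044],
  [0,0,0,0,0.055],
  [0,0,0,0,0.055],
  [0,0,0.02,0,0.055],
  [0,0,0.03,0,0.055],
  [0,0,0.03,0,0.055],
  [0,0,0.04,0,0.055],
  [0,-0.03,0.03,0,0.055],
  [0,-0.04,0,0,0.055],
])

```text
clock: 33.85
ee_pos: [0.4976, 0.3172, 0.2474]
orientation: [0.003, 0.507, 0.862, 0.004]
ft_force: [0.3, 0.5, 0.2]
gripper_width: 0.0548
grasp_force: 0.0
```

Emit:
move_arm([
  [0,-0.04,0,0,0.055],
  [0,-0.04,0,0,0.055],
  [0,-0.04,0,0,0.055],
  [0,-0.04,0,0,0.055],
  [0,-0.04,0,0,0.055],
  [0,0,0,0,0.055],
  [0,0,0,0,0.055],
])

```text
clock: 34.55
ee_pos: [0.4955, 0.1151, 0.2419]
orientation: [0.0, 0.509, 0.861, 0.0]
ft_force: [-0.4, 0.8, -0.3]
gripper_width: 0.055
grasp_force: 0.0
```

Run:
```python
from h import *
s=bot.sense();print(s["ee_pos"])
p,d=get_image("top");W=cloud("top",d)
for nm,c,R,z in[("blue",(470,442),.03,.1),("white",(495,385),.03,.1),("bottle",(340,287),.04,.148),("bone",(474,-404),.045,.068)]:
    q=W[(np.hypot(W[...,0]-c[0]/1e3,W[...,1]-c[1]/1e3)<R)&(W[...,2]>z)]*1e3
    if len(q): print(nm,len(q),q.mean(0).round(1),np.percentile(q[:,2],[50,95,100]).round())
o=ortho("top",p,None,.07,1600,.4,.56,-.51,-.3);t=ortho("top",p,None,.1,1600,.4,.56,.31,.52)
p2,d=get_image("side");a=cv2.resize(p2[110:330,170:430,::-1],(520,440),interpolation=2)
c=np.zeros((600,800,3),np.uint8);c[:440,:520]=a
o=cv2.resize(o,(270,206));t=cv2.resize(t,(270,206));c[:206,525:795]=o[:,:,::-1];c[215:421,525:795]=t[:,:,::-1];cv2.imwrite("pics/s10.png",c)
```

```text
[0.49549641 0.11506606 0.24194674]
blue 85 [469.6 445.4 121.7] [123. 128. 130.]
white 70 [497.8 386.9 118.1] [118. 125. 126.]
bottle 55 [339.6 289.1 155.1] [155. 162. 168.]
bone 193 [ 472.7 -406.3   80.1] [80. 89. 93.]
```

View pics/s10.png

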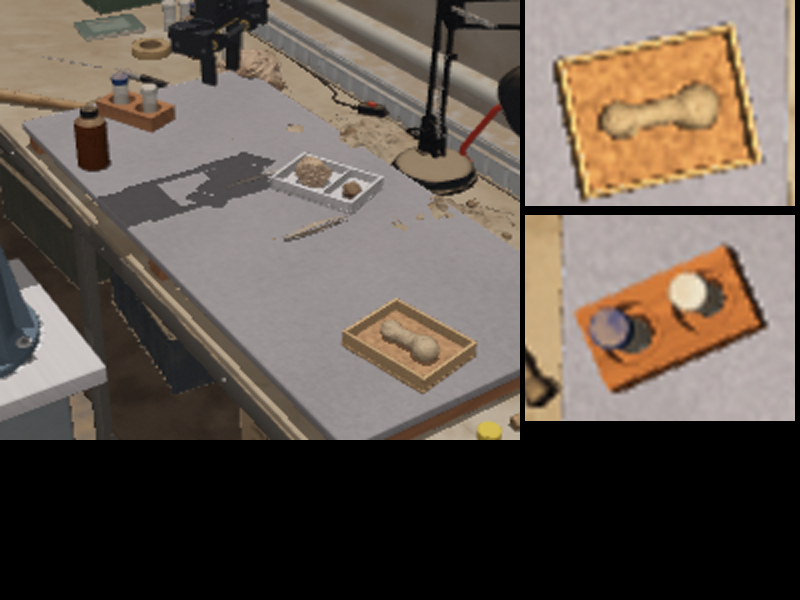

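Everything is in place: the bone is flat mid-tray, the lumps are in their bays, both vials are upright and centred in the wells, and the bottle hasn't moved. Handing in.

```bash
python3 -c "
from rig import order
print(order.close_job())"
```

```text
the job is handed in; nothing more can be done
None
```

The job is handed in at about 35 s of the 136 s allowed, though no verdict was returned: the final pictures show the bone flat in the tray, each lump in its bay, both vials upright in their wells, and the bottle standing where it was.

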